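# Nest the angle doubler in the leg and slide it up to the jig's stop

### The job

Get the table leg ready for welding: pick up the short piece of angle iron, lower it heel down into the open V of the long angle lying in the jig, and let go only once it rests there. Then slide it gently along the V until its end butts against the jig's length stop, so that it lies fully nested, both its legs flat on the long angle's legs. Do not shove the stop out of its setting, leave the long angle bedded in its V-blocks with its own end at the stop, and do not disturb the other pieces on the bench.

Things in the scene. Friction and masses are not known exactly. Their poses are not given: they have to be found in the camera images.
- doubler: Short loose angle-iron offcut, bare steel: equal legs 40 mm, 8 mm thick, 60 mm long (can be gripped end to end), 0.27 kg. Origin: middle of the heel line (outer corner edge); y along its length, ends at +-30 mm; one leg runs along -x, flat on the bench at the start, the other along +z, upright; so the hollow faces -x/+z, at first roughly to the robot. Symmetric: either end may go first.
- leg: Long loose angle iron, same steel: legs 50 mm, 6 mm thick, 200 mm long, 0.9 kg, heel down, hollow up in the jig's V-blocks. Origin: middle of the outer heel line; y along it, +y to the stop, ends at +-100 mm; legs along -x and +z, both sloping 45 deg up, so up is (-1,0,1). Inner corner at x -6, z 6 mm (8.5 mm above the outer heel): the doubler's heel belongs there. Toes 35 mm above the outer heel.
- jig: Fixed steel welding jig: base plate 110 x 280 x 10 mm (y -120 to +160), two V-blocks 90 mm wide, 26 mm thick, tops 56 mm above the bench, at y -65 and +55 mm; beyond the leg's +y end a 76 mm high post that clamps the rod of the length stop. Origin: on the bench under the V, halfway along the leg; y along the V, +y to the stop; z up.
- stop (a point): Point on the face (which looks to the jig's -y) of the stop plate, 70 mm wide, from 23 to 85 mm above the bench; the point lies 30 mm above the bench, at the foot of the V, where the leg's outer heel line ends. Axes as the jig's. End against the stop: the doubler's origin is 30 mm from this face, the leg's 100 mm.
- tube: Bystander: square steel tube offcut 40 x 40 mm, 60 mm long along its y, open at both ends. Origin: centre of the underside. Leave alone.
- flat: Bystander: flat steel bar offcut 40 x 60 x 8 mm, lying flat. Origin: centre of the underside. Leave alone.
- brush: Bystander: steel wire brush with a wooden back and handle, 250 mm long along its x, 32 mm high, bristles down, lying between robot and jig. Origin: under its middle. Leave alone.
- magsquare: Bystander: dark painted triangular magnetic welding square, 80 mm sides, 18 mm thick, lying flat. Origin: on its underside. Leave alone.
- stopbar (a joint): Travel of the length stop, m: 0 as set, grows as the stop plate is shoved along the jig's +y, away from the leg. Its rod is held in the post only by a lightly nipped thumbscrew and gives way at about 12 N; sliding the doubler along the V takes 2 to 5 N.
Not all that is in view belongs to the job. What is shaped like the doubler but purple is not meant.

How it is judged (in metres and radians):
On the way:
1. the doubler rests in the leg's V, heel within 8 mm of the inner corner, while the gripper still holds it (contact force between the fingers and doubler above 0.5 N and contact force between doubler and leg above 0.3 N and x of doubler in the frame of leg above -0.014 m and z of doubler in the frame of leg below 0.014 m and angle between the y axis of doubler and the y axis of leg, either way round below 0.25 rad), for 0.1 s.
At the end, for the whole second after the job is handed in: Doubler heel down in the leg's hollow: heel within 2.5 mm of the inner corner line, length parallel within 0.06 rad, legs within 0.08 rad, end within 1.5 mm of the stop. Leg bedded in its V-blocks within 3 mm and 0.04 rad, end within 4 mm of the stop. Stop moved under 1.5 mm. All at rest (x of doubler in the frame of leg between -0.0085 and -0.0035 m and z of doubler in the frame of leg between 0.0035 and 0.0085 m and angle between the y axis of doubler and the y axis of leg, either way round below 0.06 rad and (angle between the x axis of doubler and the x axis of leg, either way round below 0.08 rad or angle between the x axis of doubler and the z axis of leg, either way round below 0.08 rad) and y of doubler in the frame of stop between -0.0315 and -0.027 m and y of leg in the frame of stop between -0.104 and -0.097 m and x of leg in the frame of stop between -0.003 and 0.003 m and z of leg in the frame of stop between -0.003 and 0.003 m and angle between the y axis of leg and the y axis of jig, either way round below 0.04 rad and linear speed of each of doubler, leg below 0.02 m/s and value of joint stopbar below 0.0015 m); the robot touches nothing.
It fails at once if the stop is shoved more than 1.5 mm out of its setting (value of joint stopbar above 0.0015 m).
It fails at once if the leg is knocked more than 12 mm from its place (distance of leg from where it was at the start of the episode above 0.012 m).
It fails at once if a bystander is moved by more than 20 mm (distance of any of tube, flat, brush, magsquare from where it was at the start of the episode above 0.02 m).
It also fails if it takes over 45 s, if anything falls off the work surface, if the arm or the gripper's body presses on something with over 40 N, if the wrist force passes 120 N, or if a joint passes its speed limit or range.

### The arm

A 6-joint arm with a two-finger parallel gripper is mounted at the origin on the work surface. World frame = base frame: x ahead of the robot, y to its left, z up, the work surface at z = 0. Lengths are in m, angles in degrees, forces in N, time in s.
With the tool pointing down it reaches from about 0.4 to 0.825 m from the base axis. Payload 7 kg.
Tool frame: the origin (TCP) lies midway between the tips of the shut fingers; the grasp point (between the pads) lies r.tcp_to_grasp behind it (r.tcp_to_grasp is the distance from the TCP to the grasp point, in m); x points along the fingers, y is the direction in which the jaws open and shut, and the axes are right-handed (so a half turn about x gives the same grasp; the last joint's range is limited). The gripper opens to 88 mm and grips with 3 to 60 N. Pads are 19 mm wide; open, the fingers measure 130 mm over their backs; the gripper's body (78 mm by 193 mm) begins 47 mm behind the grasp point.
Start: joints at [-55.571, 20.546, 0.682, 0, -70.136, -16.507], TCP at [0.208, -0.642, 0.196] pointing down, gripper open.
Joint ranges: [-176.03, 176.03], [-82.01, 121.73], [-58.28, 71.71], [-173.87, 95.51], [-174.79, -0.11], [-173.66, 173.66]. Speed limits (degrees/s): [136.94, 136.94, 172.46, 180, 180, 180].

### API

Orientations are given as [roll, pitch, yaw] about the fixed x, y, z axes, in that order (R = Rz(yaw) Ry(pitch) Rx(roll)).
In Python, from plant import r gives the robot as it stands.
- The arm moves only by the tool carry_out, never from a script. Its argument "moves" is a list of rows, each a list of 7 numbers: the shift along the world's x, y, z in mm, then the turn, a rotation vector about the world's x, y, z in rad, then the opening in per cent of the stroke, from 0 (shut) to 100 (fully open). In form: [[x, y, z, wx, wy, wz, claw], ...]. A call has 1 to 5 rows; each row is the pose to reach, as a shift and turn from the pose commanded when the call began; what a row does not reach only later rows make up. A row lasts 1/10 s, in which the tool goes at most 50 mm and 8.59 degrees, less where a joint would pass 70% of its speed; a pose out of reach is approached as far as the arm can. A call with a gripper value outside its range is refused whole. The fingers move at their own pace and stop on an object; "squeeze" is the grip in N (left out, the last holds). Time passes only in rows, so rows that repeat a pose let the fingers close. It gives the time, the measured TCP pose, the force and the opening at its end, in the units of the state.
- r.get_state(): the state, without advancing time (a new reading comes with each control period).
- r.capture(name): name is "scene" or "top" or "wrist"; returns the picture (420x560x3 uint8, blue, green, red); there is no depth.
- r.camera_params(name): a dict with "K" (3x3 intrinsics, pixels), "rvec" (rotation vector, rad) and "tvec" (3), from world to camera coordinates, as OpenCV has them. Camera axes: x right, y down, z forward; pixel columns grow to the right and rows downward; lengths in m; the calibration is good to about 2 mm. A picture is of the moment at which its call begins: read the wrist's pose just before it. camera_params takes no time and is no camera call; for the wrist camera it gives the pose at the moment of the call.
- r.close_job(): hands the job in, once; it reports no verdict.
The state is a dict: "time_s": time; "joints": joint angles; "qd": joint speeds; "joint_torque": joint torques, N m; "tcp_pos": TCP position; "eef_rot": TCP orientation; "contact_force": force on the tool from outside, world axes, zero at the start; "moment": the same for the moment, N m; "gripper_width": finger opening in m.
Only numpy, scipy, OpenCV 4.12 (cv2) and the standard library are available. Lean on these libraries where they do the work, as an engineer would, in place of code of your own. Each camera call takes 0.05 s, during which the arm holds its last target. There are 200 camera calls.

## Working session

There is one attempt and no reset: what is moved stays moved. The work goes in short steps, Python scripts to look and compute and a tool call to move; the robot and the scene stay as the last step left them, time stands still between calls to the robot, and variables do not carry over. Pictures are saved under pics/ and viewed, about 8 in all and at most 12, crops included, and the job is handed in when it is done.

Besides the shell and the picture viewer there is one more tool, called in YAML: its name, and indented under it one key for each argument. carry_out: Moves the arm, as the interface text tells. Its arguments: {"type":"object","properties":{"moves":{"type":"array"},"squeeze":{"type":"number"}},"required":["moves"]}

```bash
mkdir -p pics; cat > h.py <<'E'
import numpy as np, cv2
from plant import r
def cam(n):
    c=r.camera_params(n); R=cv2.Rodrigues(np.array(c["rvec"],float))[0]; return np.array(c["K"],float),R,np.array(c["tvec"],float).ravel()
def at_z(c,uv,z):
    K,R,t=c; o=-R.T@t; d=R.T@np.linalg.inv(K)@np.array([uv[0],uv[1],1.]); return o+d*(z-o[2])/d[2]
def proj(c,p):
    K,R,t=c; q=K@(R@np.asarray(p,float)+t); return q[:2]/q[2]
E
python3 - <<'E'
from h import *
print(r.get_state(), r.tcp_to_grasp)
a=r.capture("top"); b=r.capture("scene")
cv2.imwrite("pics/top0.png",a); cv2.imwrite("pics/scene0.png",b)
for n in("top","scene"):
    c=cam(n); print(n,c[0].round(1).tolist(),(-c[1].T@c[2]).round(3))
    print(at_z(c,(0,0),0),at_z(c,(559,419),0))
E
```

```text
{'time_s': 0.0, 'joints': array([-5.55702346e+01,  2.05897525e+01,  6.35667395e-01, -1.98727937e-02,
       -7.01357047e+01, -1.65075569e+01]), 'qd': array([-0.1152427 ,  0.01134128,  0.03101189,  0.13822371, -0.02798708,
        0.01615952]), 'joint_torque': array([-1.29392192e-03, -5.82725573e+01,  2.93055707e+01,  6.99680507e+00,
        7.12796827e-03, -9.40807922e-05]), 'tcp_pos': array([ 0.20753524, -0.64175573,  0.19495688]), 'eef_rot': array([ 94.75558008,  89.90828665, 112.67102124]), 'contact_force': array([-0.71696704, -0.17843972,  0.30950921]), 'moment': array([ 0.00805924, -0.00678509, -0.00035227]), 'gripper_width': 0.08762993277984181} 0.0188
top [[441.9, 0.0, 270.9], [0.0, 441.9, 211.8], [0.0, 0.0, 1.0]] [ 0.371 -0.053  0.959]
[1.04269113 0.67218319 0.        ] [ 0.19592874 -0.65556347  0.        ]
scene [[413.4, 0.0, 275.3], [0.0, 413.4, 208.2], [0.0, 0.0, 1.0]] [1.11  0.249 0.495]
[-1.07004711 -3.42386314  0.        ] [0.68801905 0.4342103  0.        ]
```

View pics/top0.png

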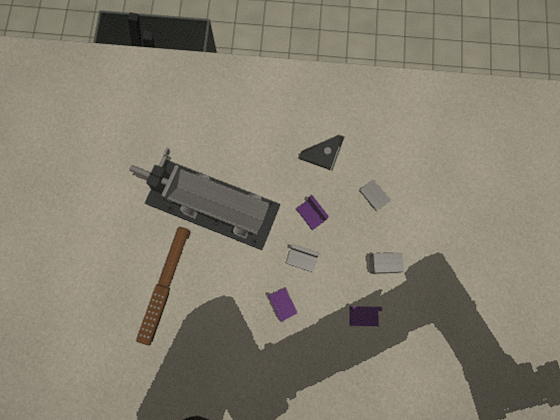

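View pics/scene0.png

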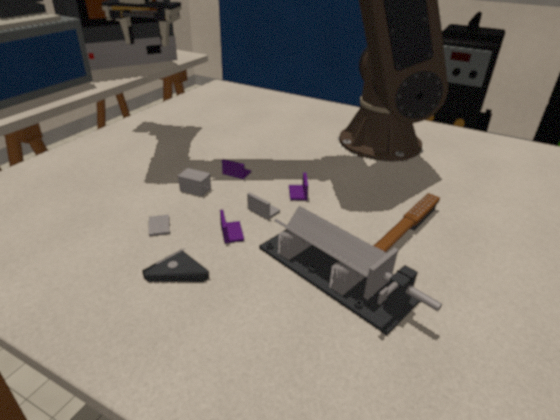

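Candidates in the top image: a grey angle at (302,258), purple angles at (313,212), (282,305) and (365,315), the tube at (387,262) and the flat at (375,195). The bare-steel angle at (302,258) fits the description. The jig is at about (213,205), with the stop at its upper-left end near (165,175). I'll confirm in one enlarged crop.

```bash
python3 - <<'E'
import cv2,numpy as np
a=cv2.imread("pics/top0.png")
d=cv2.resize(a[235:285,270:335],None,fx=6,fy=6,interpolation=cv2.INTER_CUBIC)
j=cv2.resize(a[140:260,120:290],None,fx=4.7,fy=4.7,interpolation=cv2.INTER_CUBIC)
cv2.imwrite("pics/jig0.png",j); 
cv2.imwrite("pics/doub0.png",d)
E
```

```text
(no output)
```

View pics/doub0.png

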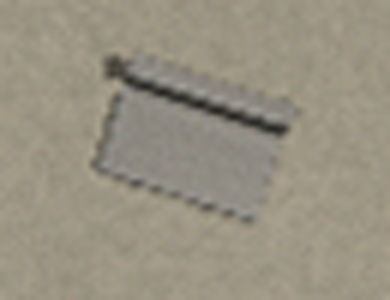

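View pics/jig0.png

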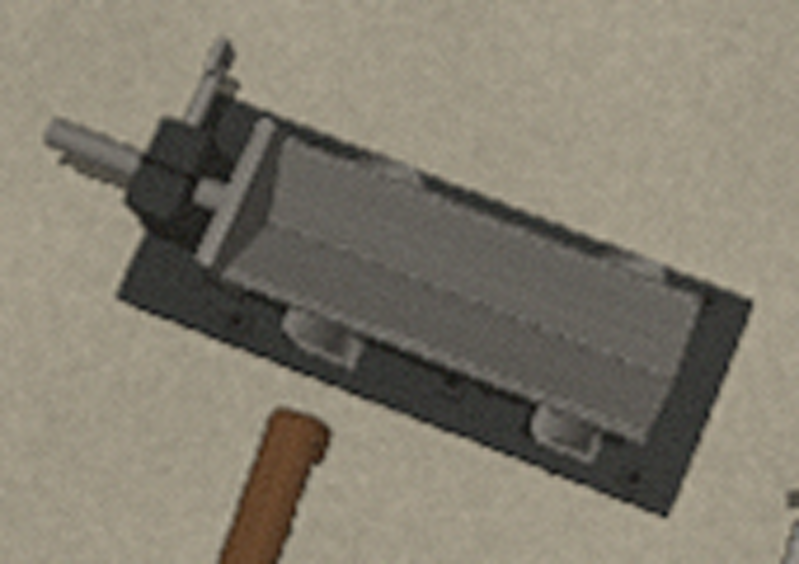

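The doubler crop confirms bare steel, with its upright leg on the upper (far) side and the flat leg's toe edge from crop (97,168) to (252,220). The jig crop shows the inner corner line from about (268,222) to (660,370), with toes ending at (703,293) and (643,440).

```bash
python3 - <<'E'
from h import *
c=cam("top")
D=lambda x,y:((x+.5)/6-.5+270,(y+.5)/6-.5+235)
J=lambda x,y:((x+.5)/4.7-.5+120,(y+.5)/4.7-.5+140)
def P(n,uv,z):
    p=at_z(c,uv,z); print(n,(p*1000).round(1)); return p
def S(a,b): v=b-a; print("  len %.1f ang %.2f"%(1000*np.hypot(*v[:2]),np.degrees(np.arctan2(v[1],v[0]))))
a=P("toeL",D(97,168),.008);b=P("toeR",D(252,220),.008);S(b,a)
a2=P("upL",D(122,54),.04);b2=P("upR",D(298,105),.04);S(b2,a2)
q=[P("base",J(*x),.01) for x in((120,297),(667,517),(752,300))]
S(q[1],q[0]);S(q[1],q[2])
u=[P("toeU",J(*x),.065) for x in((285,135),(703,293))];S(u[1],u[0])
l=[P("toeLo",J(*x),.065) for x in((222,278),(643,440))];S(l[1],l[0]);S(l[1],u[1])
i=[P("in",J(*x),.0385) for x in((268,222),(660,370))];S(i[1],i[0])
# jig frame from base corners
y=q[0]-q[1];y/=np.linalg.norm(y);x=(q[2]-q[1]);
print("jig org from base",q[1]+.12*y+x/2, "from base L", q[0]-.16*y+x/2)
f=[P("stoptop",J(*x),.085) for x in((275,123),(215,268))];S(*f)
E
```

```text
toeL [461.3 -79.5   8. ]
toeR [ 447.7 -136.     8. ]
  len 58.1 ang 76.48
upL [498.6 -84.1  40. ]
upR [ 486.1 -146.5   40. ]
  len 63.6 ang 78.73
base [564.9 239.5  10. ]
base [484.3 -25.2  10. ]
base [589.5 -55.5  10. ]
  len 276.6 ang 73.08
  len 109.4 ang -16.09
toeU [634.  159.7  65. ]
toeU [578.1 -33.5  65. ]
  len 201.2 ang 73.84
toeLo [566.1 178.9  65. ]
toeLo [510.3 -13.3  65. ]
  len 200.1 ang 73.81
  len 70.7 ang -16.63
in [599.9 168.4  38.5]
in [547.  -16.8  38.5]
  len 192.6 ang 74.04
jig org from base [0.57183875 0.07443849 0.01      ] from base L [0.57086144 0.07122648 0.01      ]
stoptop [633.2 160.   85. ]
stoptop [565.9 177.3  85. ]
  len 69.5 ang 165.58
```

```bash
cat >> h.py <<'E'
from scipy.spatial.transform import Rotation as Rn
def Rs(s): return Rn.from_euler("xyz",s["eef_rot"],degrees=True)
def show():
    s=r.get_state(); M=Rs(s).as_matrix(); print("t%.2f"%s["time_s"],"tcp",(s["tcp_pos"]*1000).round(1),"ax",M[:,0].round(3),"jaw",M[:,1].round(3),"F",s["contact_force"].round(1),"w%.1f"%(s["gripper_width"]*1000),"q",s["joints"].round(1)); return s,M
def Rgoal(yaw,tilt,flip):
    # yaw: direction of length; tilt: approach leans forward(+) by tilt deg along doubler x
    y=np.radians(yaw);t=np.radians(tilt)
    l=np.array([np.cos(y),np.sin(y),0]);x=np.array([np.sin(y),-np.cos(y),0])
    a=np.sin(t)*x-np.cos(t)*np.array([0,0,1.]); j=l*(-1 if flip else 1)
    return np.column_stack([a,j,np.cross(a,j)])
def togo(p,R):
    s,M=show(); v=Rn.from_matrix(R@M.T).as_rotvec(); print("shift mm",((p-s["tcp_pos"])*1000).round(1),"rotvec",v.round(3),"deg %.1f"%np.degrees(np.linalg.norm(v)))
E
python3 - <<'E'
from h import *
c=cam("top")
for uv in((282,305),(313,212),(387,262),(365,315)): print(uv,at_z(c,uv,.02).round(3))
for uv in((276,290),(269,294),(290,320),(297,313)): print(uv,at_z(c,uv,.02).round(3))
yaw=77;y=np.radians(yaw);x=np.array([np.sin(y),-np.cos(y),0])
o=np.array([.493,-.116,0])
for f in(0,1):
    R=Rgoal(yaw,30,f); T=o-.0105*x+[0,0,.008]; print(T); togo(T-.1*R[:,0],R)
E
```

```text
(282, 305) [ 0.372 -0.078  0.02 ]
(313, 212) [ 0.575 -0.129  0.02 ]
(387, 262) [ 0.48  -0.293  0.02 ]
(365, 315) [ 0.367 -0.251  0.02 ]
(276, 290) [ 0.401 -0.063  0.02 ]
(269, 294) [ 0.392 -0.05   0.02 ]
(290, 320) [ 0.343 -0.097  0.02 ]
(297, 313) [ 0.358 -0.111  0.02 ]
[ 0.48276911 -0.11363801  0.008     ]
t0.10 tcp [ 207.5 -641.8  195. ] ax [-0.001  0.001 -1.   ] jaw [-0.308  0.952  0.001] F [ 0.6 -0.6  0.1] w87.7 q [-55.6  20.6   0.6  -0.  -70.1 -16.5]
shift mm [ 226.5  539.4 -100.4] rotvec [ 0.021 -0.53  -0.527] deg 42.8
[ 0.48276911 -0.11363801  0.008     ]
t0.10 tcp [ 207.5 -641.8  195. ] ax [-0.001  0.001 -1.   ] jaw [-0.308  0.952  0.001] F [ 0.6 -0.6  0.1] w87.7 q [-55.6  20.6   0.6  -0.  -70.1 -16.5]
shift mm [ 226.5  539.4 -100.4] rotvec [-0.701 -0.032  2.525] deg 150.2
```

carry_out:
  moves:
    - [20, 45, 0, 0.004, -0.106, -0.105, 100]
    - [40, 90, 0, 0.008, -0.212, -0.211, 100]
    - [60, 135, 0, 0.012, -0.318, -0.316, 100]
    - [80, 180, 0, 0.017, -0.424, -0.422, 100]
    - [100, 225, 0, 0.021, -0.53, -0.527, 100]

```text
time_s: 0.6
tcp_pos: [0.308, -0.4163, 0.196]
eef_rot: [0.0, 59.7, -13.3]
contact_force: [2.2, 2.0, 1.4]
gripper_width: 0.0879
```

carry_out:
  moves:
    - [18, 45, -5, 0, 0, 0, 100]
    - [36, 90, -10, 0, 0, 0, 100]
    - [54, 135, -15, 0, 0, 0, 100]
    - [72, 180, -20, 0, 0, 0, 100]
    - [90, 225, -25, 0, 0, 0, 100]

```text
time_s: 1.1
tcp_pos: [0.3713, -0.2552, 0.1772]
eef_rot: [-0.6, 60.3, -13.8]
contact_force: [-0.0, -0.3, 1.2]
gripper_width: 0.0876
```

carry_out:
  moves:
    - [10, 40, -10, 0, 0, 0, 100]
    - [20, 80, -20, 0, 0, 0, 100]
    - [20, 85, -35, 0, 0, 0, 100]
    - [20, 85, -35, 0, 0, 0, 100]
    - [20, 85, -35, 0, 0, 0, 100]

```text
time_s: 1.6
tcp_pos: [0.3994, -0.1903, 0.1631]
eef_rot: [2.7, 62.4, -10.2]
contact_force: [0.6, -0.7, -0.2]
gripper_width: 0.0876
```

```bash
python3 - <<'E'
from h import *
s,M=show(); c=cam("wrist"); a=r.capture("wrist"); np.savez("w1.npz",K=c[0],R=c[1],t=c[2])
cv2.imwrite("pics/w1.png",a); print((-c[1].T@c[2]).round(3))
E
```

```text
t1.60 tcp [ 399.4 -190.3  163.1] ax [ 0.456 -0.082 -0.886] jaw [0.216 0.976 0.021] F [ 0.6 -0.7 -0.2] w87.6 q [   7.3  -20.6  -58.3   17.9  -26.9 -124.2]
[ 0.249 -0.16   0.296]
```

View pics/w1.png

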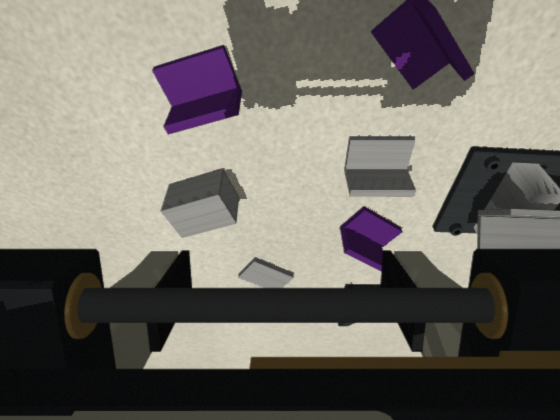

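The wrist image shows the doubler at (380,165), its flat-leg toe edge at row 137 (columns 349 to 414) and the upright's top edge at row 195. The arm stopped at joint 3's limit, so 30° forward tilt is too much here. I'll pick at about 10° instead and tilt the rest when placing.

```bash
python3 - <<'E'
from h import *
d=np.load("w1.npz");c=(d["K"],d["R"],d["t"])
P=lambda u,v,z:at_z(c,(u,v),z)
a,b=P(349,137,.008),P(414,137,.008);e,f=P(345,195,.04),P(414,195,.04)
for p in(a,b,e,f):print((p*1000).round(1))
for p,q in((a,b),(e,f)):v=q-p;print(np.linalg.norm(v)*1000,np.degrees(np.arctan2(v[1],v[0])))
yaw=77.5;y=np.radians(yaw);x=np.array([np.sin(y),-np.cos(y),0])
print("mid heel from toe",(a+b)/2+.04*x,"from top",(e+f)/2)
o=np.array([.493,-.116,0]);T=o-.011*x+[0,0,.005]
R=Rgoal(yaw,10,0);togo(T+[0,0,.13],R)
# relative to presumed command
s=r.get_state()
E
```

```text
[ 442.4 -137.7    8. ]
[456.1 -80.2   8. ]
[ 482.  -150.1   40. ]
[497.  -88.1  40. ]
59.096296446539874 76.67942451350218
63.76668006864554 76.37825827956678
mid heel from toe [ 0.48830845 -0.11762133  0.008     ] from top [ 0.48953228 -0.11910496  0.04      ]
t1.65 tcp [ 399.3 -190.7  163.4] ax [ 0.457 -0.082 -0.886] jaw [0.218 0.976 0.021] F [ 0.3 -0.1 -0. ] w88.0 q [   7.2  -20.6  -58.3   17.9  -26.9 -124.2]
shift mm [ 82.9  77.1 -28.4] rotvec [0.046 0.305 0.004] deg 17.7
```

carry_out:
  moves:
    - [20, 0, 20, 0, 0.1, 0, 100]
    - [40, 0, 20, 0, 0.2, 0, 100]
    - [60, 0, 20, 0, 0.3, 0, 100]
    - [65, 0, 20, 0, 0.35, 0, 100]
    - [65, 0, 20, 0, 0.35, 0, 100]

```text
time_s: 2.15
tcp_pos: [0.4668, -0.1914, 0.183]
eef_rot: [-21.6, 81.5, -33.7]
contact_force: [-0.8, -1.0, 0.4]
gripper_width: 0.0872
```

```bash
python3 - <<'E'
from h import *
yaw=77.5;y=np.radians(yaw);x=np.array([np.sin(y),-np.cos(y),0])
o=np.array([.493,-.116,0]);T=o-.011*x+[0,0,.005]
togo(T+[0,0,.12],Rgoal(yaw,10,0))
E
```

```text
t2.15 tcp [ 466.8 -191.4  183. ] ax [ 0.123 -0.082 -0.989] jaw [ 0.213  0.976 -0.054] F [-0.8 -1.   0.4] w87.2 q [   4.6   -0.9  -30.9    6.5  -53.5 -110.3]
shift mm [ 15.5  77.8 -58. ] rotvec [ 0.045 -0.047 -0.002] deg 3.8
```

carry_out:
  moves:
    - [5, 38, -20, 0.02, -0.02, 0, 100]
    - [13, 76, -40, 0.045, -0.047, -0.01, 100]
    - [13, 76, -58, 0.045, -0.047, -0.01, 100]
    - [13, 76, -58, 0.045, -0.047, -0.01, 100]
    - [13, 76, -58, 0.045, -0.047, -0.01, 100]

```text
time_s: 2.65
tcp_pos: [0.4776, -0.115, 0.1263]
eef_rot: [0.1, 79.8, -12.7]
contact_force: [0.3, -0.2, 0.8]
gripper_width: 0.0873
```

```bash
python3 - <<'E'
from h import *
yaw=76.8;y=np.radians(yaw);x=np.array([np.sin(y),-np.cos(y),0])
o=np.array([.4905,-.1175,0]);T=o-.011*x+[0,0,.005]
togo(T,Rgoal(yaw,10,0))
c=cam("wrist"); a=r.capture("wrist"); np.savez("w2.npz",K=c[0],R=c[1],t=c[2])
cv2.imwrite("pics/w2.png",a)
E
```

```text
t2.65 tcp [ 477.6 -115.   126.3] ax [ 0.172 -0.039 -0.984] jaw [0.222 0.975 0.   ] F [ 0.3 -0.2  0.8] w87.3 q [  13.4   -0.3  -38.9    6.6  -42.5 -120.8]
shift mm [   2.2   -0.  -121.3] rotvec [ 0.     0.003 -0.006] deg 0.4
```

View pics/w2.png

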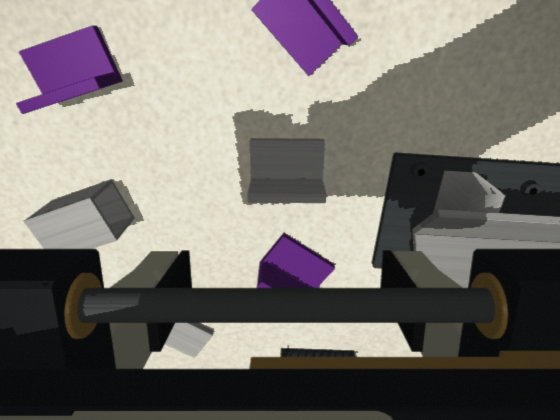

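The doubler is centred between the fingers: toe edge row 139 (columns 250 to 324), upright top edge row 203 (columns 248 to 326).

```bash
python3 - <<'E'
from h import *
d=np.load("w2.npz");c=(d["K"],d["R"],d["t"])
P=lambda u,v,z:at_z(c,(u,v),z)
a,b=P(250,139,.008),P(324,140,.008);e,f=P(248,203,.04),P(326,202.5,.04)
for p,q in((a,b),(e,f)):v=q-p;print(p,q,np.linalg.norm(v)*1000,np.degrees(np.arctan2(v[1],v[0])))
yaw=76.8;y=np.radians(yaw);x=np.array([np.sin(y),-np.cos(y),0])
print("mid heel from toe",(a+b)/2+.04*x,"from top",(e+f)/2)
E
```

```text
[ 0.44538853 -0.13621911  0.008     ] [ 0.45927091 -0.07913758  0.008     ] 58.74539907488538 76.33089403820536
[ 0.48533022 -0.1458827   0.04      ] [ 0.49821652 -0.08768327  0.04      ] 59.60898257596035 77.51520305898524
mid heel from toe [ 0.49127288 -0.11681238  0.008     ] from top [ 0.49177337 -0.11678299  0.04      ]
```

carry_out:
  moves:
    - [3, 1, -40, 0, 0, 0, 100]
    - [3, 1, -75, 0, 0, 0, 100]
    - [3, 1, -100, 0, 0, 0, 100]
    - [3, 1, -115, 0, 0, 0, 100]
    - [3, 1, -120, 0, 0, 0, 100]
  squeeze: 20

```text
time_s: 3.2
tcp_pos: [0.4809, -0.1137, 0.0053]
eef_rot: [0.0, 79.9, -12.8]
contact_force: [0.2, -0.7, 0.0]
gripper_width: 0.0875
```

```bash
python3 -c "
from h import *
show()"
```

```text
t3.20 tcp [ 480.9 -113.7    5.3] ax [ 0.171 -0.039 -0.984] jaw [0.222 0.975 0.   ] F [ 0.2 -0.7  0. ] w87.5 q [  13.    10.8  -49.4   12.3  -21.1 -126.9]
```

carry_out:
  moves:
    - [0, 0, 0, 0, 0, 0, 80]
    - [0, 0, 0, 0, 0, 0, 60]
    - [0, 0, 0, 0, 0, 0, 40]
    - [0, 0, 0, 0, 0, 0, 40]
    - [0, 0, 0, 0, 0, 0, 40]
  squeeze: 20

```text
time_s: 3.7
tcp_pos: [0.4815, -0.1127, 0.0065]
eef_rot: [0.4, 79.8, -12.4]
contact_force: [-0.8, 0.3, -0.0]
gripper_width: 0.0533
```

carry_out:
  moves:
    - [0, 0, 0, 0, 0, 0, 40]
    - [0, 0, 0, 0, 0, 0, 40]
    - [0, 0, 5, 0, 0, 0, 40]
    - [0, 0, 15, 0, 0, 0, 40]
    - [0, 0, 25, 0, 0, 0, 40]
  squeeze: 20

```text
time_s: 4.2
tcp_pos: [0.4813, -0.1127, 0.0314]
eef_rot: [0.2, 79.8, -12.5]
contact_force: [0.1, -0.3, 0.4]
gripper_width: 0.0347
```

The opening of 35 mm means nothing is gripped. Looking again.

carry_out:
  moves:
    - [0, 0, 30, 0, 0, 0, 100]
    - [0, 0, 60, 0, 0, 0, 100]
    - [0, 0, 80, 0, 0, 0, 100]
    - [0, 0, 80, 0, 0, 0, 100]
    - [0, 0, 80, 0, 0, 0, 100]

```text
time_s: 4.7
tcp_pos: [0.4815, -0.1126, 0.1115]
eef_rot: [0.6, 79.7, -12.2]
contact_force: [-1.6, 0.0, -1.0]
gripper_width: 0.0698
```

```bash
python3 - <<'E'
from h import *
show()
c=cam("wrist"); a=r.capture("wrist"); t=r.capture("top");np.savez("w3.npz",K=c[0],R=c[1],t=c[2])
cv2.imwrite("pics/w3.png",np.hstack([cv2.resize(a,(440,330)),cv2.resize(t[170:320,200:364],(360,330))]))
cv2.imwrite("pics/w3w.png",a)
E
```

```text
t4.70 tcp [ 481.5 -112.6  111.5] ax [ 0.174 -0.038 -0.984] jaw [0.221 0.975 0.002] F [-1.6  0.  -1. ] w69.8 q [  13.5    1.1  -39.9    6.9  -40.  -121.2]
```

View pics/w3.png

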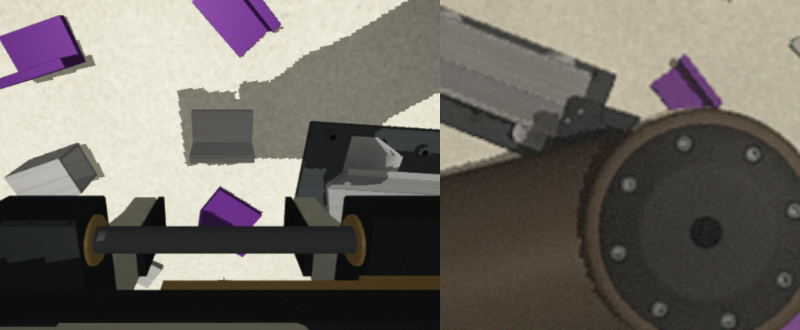

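```bash
python3 - <<'E'
from h import *
s,M=show(); c=cam("wrist")
print("cam pos",(-c[1].T@c[2]).round(3),"K",c[0].round(1).tolist(),"fwd",c[1][2].round(3),"right",c[1][0].round(3))
p=s["tcp_pos"]
for k in(0,.0188,.05,.1): print(k,proj(c,p-k*M[:,0]).round(0),proj(c,p-k*M[:,0]+.035*M[:,1]).round(0),proj(c,p-k*M[:,0]-.035*M[:,1]).round(0))
d=np.load("w3.npz");c=(d["K"],d["R"],d["t"]);k=1.273
for u,v,z in((192,110,.008),(253,110,.008),(190,164,.04),(254,164,.04)): print(at_z(c,(u*k,v*k),z).round(4))
ct=cam("top")
for q in((.4915,-.1168,0),(.4915,-.1168,.04)): print("heel->top",proj(ct,q),"wrist",proj(c,q))
E
```

```text
t4.80 tcp [ 480.7 -112.8  110.3] ax [ 0.172 -0.038 -0.984] jaw [0.221 0.975 0.001] F [ 0.6 -0.9 -0.5] w77.7 q [  13.5    1.2  -40.     6.9  -40.  -121.2]
cam pos [ 0.377 -0.089  0.283] K [[373.5, 0.0, 285.7], [0.0, 373.5, 209.6], [0.0, 0.0, 1.0]] fwd [ 0.427 -0.096 -0.899] right [0.221 0.975 0.001]
0 [285. 246.] [350. 246.] [220. 246.]
0.0188 [285. 260.] [356. 260.] [214. 260.]
0.05 [285. 291.] [370. 291.] [200. 291.]
0.1 [285. 376.] [409. 376.] [161. 376.]
[ 0.4457 -0.1358  0.008 ]
[ 0.4587 -0.0787  0.008 ]
[ 0.4865 -0.1458  0.04  ]
[ 0.4997 -0.0882  0.04  ]
heel->top [303.80187776 250.57543369] wrist [282.66248079 185.67116612]
heel->top [305.24942381 248.29481034] wrist [282.38510548 206.74925376]
```

The doubler hasn't moved. I suspect the open fingertips sit well behind the TCP, so I'll check in the scene camera with the TCP axis marked.

```bash
python3 - <<'E'
from h import *
s,M=show(); c=cam("scene"); a=r.capture("scene"); p=s["tcp_pos"]
u=proj(c,p).astype(int); print(u)
x0,y0=u[0]-65,u[1]-75; k=5
b=cv2.resize(a[y0:y0+110,x0:x0+140],None,fx=k,fy=k,interpolation=cv2.INTER_CUBIC)
for d,col in((0,(0,0,255)),(.0188,(0,255,0)),(.0658,(255,0,0))):
  for j in(-.0435,0,.0435):
    q=(proj(c,p-d*M[:,0]+j*M[:,1])-[x0,y0]+.5)*k
    cv2.circle(b,tuple(int(v) for v in q),4,col,-1)
cv2.imwrite("pics/s4.png",b)
E
```

```text
t4.80 tcp [ 480.7 -112.8  110.3] ax [ 0.172 -0.038 -0.984] jaw [0.221 0.975 0.001] F [ 0.6 -0.9 -0.5] w77.7 q [  13.5    1.2  -40.     6.9  -40.  -121.2]
[261 166]
```

View pics/s4.png

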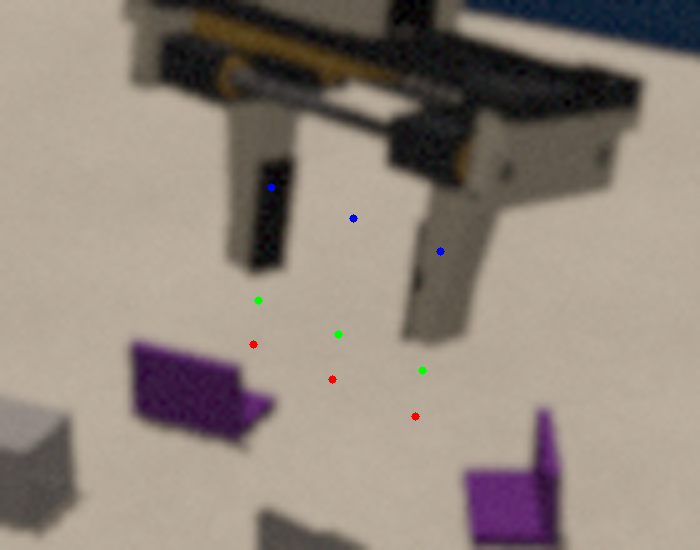

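In both the wrist and scene views the real fingertips sit about 32 mm behind the reported TCP (tip at k≈31.7 mm). That offset explains the miss: the fingers closed above the doubler. I'll work with this offset, descend in guarded steps and watch the force.

carry_out:
  moves:
    - [6, -3, -40, 0, 0, 0, 92]
    - [6, -3, -80, 0, 0, 0, 92]
    - [6, -3, -110, 0, 0, 0, 92]
    - [6, -3, -120, 0, 0, 0, 92]
    - [6, -3, -124, 0, 0, 0, 92]

```text
time_s: 5.35
tcp_pos: [0.4853, -0.1162, -0.0155]
eef_rot: [-0.4, 80.1, -13.2]
contact_force: [-0.5, 0.4, 0.4]
gripper_width: 0.0804
```

carry_out:
  moves:
    - [0, 0, -3, 0, 0, 0, 92]
    - [0, 0, -6, 0, 0, 0, 92]
    - [0, 0, -9, 0, 0, 0, 92]
    - [0, 0, -11, 0, 0, 0, 92]
    - [0, 0, -11, 0, 0, 0, 92]

```text
time_s: 5.85
tcp_pos: [0.4874, -0.1158, -0.0239]
eef_rot: [0.3, 79.8, -12.5]
contact_force: [-0.4, -0.1, -0.2]
gripper_width: 0.0807
```

carry_out:
  moves:
    - [0, 0, -2, 0, 0, 0, 80]
    - [0, 0, -2, 0, 0, 0, 60]
    - [0, 0, -2, 0, 0, 0, 50]
    - [0, 0, -2, 0, 0, 0, 50]
    - [0, 0, -2, 0, 0, 0, 50]
  squeeze: 20

```text
time_s: 6.35
tcp_pos: [0.4873, -0.1158, -0.026]
eef_rot: [0.3, 79.8, -12.5]
contact_force: [0.1, 0.6, 0.1]
gripper_width: 0.0597
```

carry_out:
  moves:
    - [0, 0, 0, 0, 0, 0, 50]
    - [0, 0, 0, 0, 0, 0, 50]
    - [0, 0, 0, 0, 0, 0, 50]
  squeeze: 25

```text
time_s: 6.65
tcp_pos: [0.4874, -0.1158, -0.026]
eef_rot: [0.3, 79.8, -12.5]
contact_force: [-0.8, -0.1, 1.8]
gripper_width: 0.0597
```

Gripped at 59.7 mm. Lifting.

carry_out:
  moves:
    - [0, 0, 15, 0, 0, 0, 50]
    - [0, 0, 40, 0, 0, 0, 50]
    - [0, 0, 80, 0, 0, 0, 50]
    - [0, 0, 120, 0, 0, 0, 50]
    - [0, 0, 140, 0, 0, 0, 50]

```text
time_s: 7.15
tcp_pos: [0.4885, -0.1154, 0.1172]
eef_rot: [0.8, 79.6, -11.9]
contact_force: [1.3, 0.1, -2.8]
gripper_width: 0.0595
```

```bash
cat >> h.py <<'E'
JC=np.array([.572,.073,0]); JY=73.8
def jig():
    y=np.radians(JY); return np.array([np.sin(y),-np.cos(y),0]),np.array([np.cos(y),np.sin(y),0])
def place(yl,h,gh):  # doubler origin at leg-y yl, heel h above inner corner; gh = heel in tool frame
    jx,jy=jig(); R=Rgoal(JY,-35,0); return JC+yl*jy+[0,0,.0385+h]-R@gh,R
E
python3 - <<'E'
from h import *
s,M=show()
R0=Rgoal(77.2,10.1,0)
gh=R0.T@(np.array([.4922,-.1168,0])-np.array([.4874,-.1158,-.026])); print("heel in tool",gh.round(4)); np.save("gh.npy",gh)
p,R=place(0,.06,gh); print(p,R.round(2)); togo(p,R)
E
```

```text
t7.15 tcp [ 488.5 -115.4  117.2] ax [ 0.176 -0.037 -0.984] jaw [0.221 0.975 0.003] F [ 1.3  0.1 -2.8] w59.5 q [  12.9    1.3  -38.7    6.7  -40.7 -120.3]
heel in tool [-0.0247  0.0001  0.0094]
[0.55096683 0.07901877 0.08361981] [[-0.55  0.28  0.79]
 [ 0.16  0.96 -0.23]
 [-0.82  0.   -0.57]]
t7.15 tcp [ 488.5 -115.4  117.2] ax [ 0.176 -0.037 -0.984] jaw [0.221 0.975 0.003] F [ 1.3  0.1 -2.8] w59.5 q [  12.9    1.3  -38.7    6.7  -40.7 -120.3]
shift mm [ 62.4 194.4 -33.6] rotvec [ 0.196  0.768 -0.056] deg 45.5
```

carry_out:
  moves:
    - [12, 35, 10, 0.035, 0.135, -0.01, 50]
    - [25, 70, 10, 0.07, 0.27, -0.02, 50]
    - [38, 110, 10, 0.1, 0.41, -0.03, 50]
    - [50, 150, 10, 0.14, 0.54, -0.04, 50]
    - [62, 185, 10, 0.17, 0.67, -0.05, 50]

```text
time_s: 7.65
tcp_pos: [0.5505, 0.0713, 0.1241]
eef_rot: [179.8, 60.3, 164.1]
contact_force: [1.2, -0.3, -1.6]
gripper_width: 0.0596
```

carry_out:
  moves:
    - [0, 9, -10, 0.026, 0.098, -0.006, 50]
    - [0, 9, -20, 0.026, 0.098, -0.006, 50]
    - [0, 9, -20, 0.026, 0.098, -0.006, 50]
    - [0, 9, -20, 0.026, 0.098, -0.006, 50]

```text
time_s: 8.05
tcp_pos: [0.5491, 0.0778, 0.1043]
eef_rot: [-179.8, 54.9, 164.0]
contact_force: [-0.1, -0.6, -2.9]
gripper_width: 0.0598
```

```bash
python3 - <<'E'
from h import *
gh=np.load("gh.npy");p,R=place(0,.06,gh); togo(p,R)
c=cam("wrist");a=r.capture("wrist");np.savez("w5.npz",K=c[0],R=c[1],t=c[2]);cv2.imwrite("pics/w5.png",a)
E
```

```text
t8.05 tcp [549.1  77.8 104.3] ax [-0.553  0.158 -0.818] jaw [ 0.278  0.961 -0.002] F [-0.1 -0.6 -2.9] w59.8 q [  14.6   36.3   11.6  -17.1  -96.2 -117.9]
shift mm [  1.8   1.2 -20.7] rotvec [ 0.001 -0.003 -0.001] deg 0.2
```

View pics/w5.png

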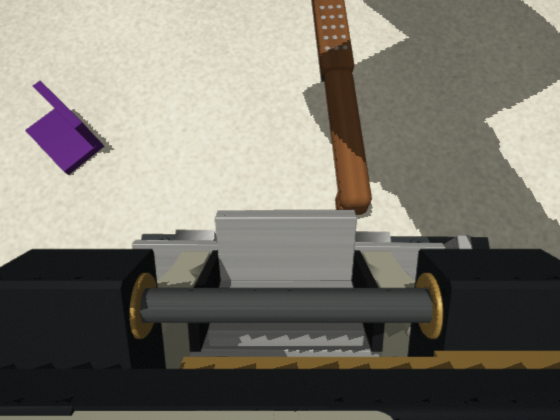

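The wrist image shows the doubler held between the fingers (columns 217 to 356, toe edge at row 214). The leg's near toe edge runs behind it at about row 242, parallel to it. I'll check this against predicted projections.

```bash
python3 - <<'E'
from h import *
d=np.load("w5.npz");c=(d["K"],d["R"],d["t"]); s,M=show(); gh=np.load("gh.npy")
print("leg near toe",proj(c,(.5661,.1789,.065)),proj(c,(.5103,-.0133,.065)))
jx,jy=jig(); a=np.radians(45+(35-35)); h=s["tcp_pos"]+M@gh
up=np.array([0,0,1.]); n=(-jx+up)/2**.5 # near leg direction
m=(jx+up)/2**.5
for sg in(-1,1):
  print("doubler near toe outer",proj(c,h+.04*n+sg*.03*jy).round(1),"inner",proj(c,h+.04*n+.008*m+sg*.03*jy).round(1))
# pixel->point on plane y.. estimate leg toe height: toes at rows
for uv in((137,243),(140,248)): print(at_z(c,uv,.065))
E
```

```text
t8.10 tcp [549.4  77.9 105.4] ax [-0.552  0.159 -0.819] jaw [ 0.278  0.961 -0.001] F [ 0.1 -0.6 -2.6] w59.6 q [  14.6   36.2   11.6  -17.1  -96.2 -117.9]
leg near toe [442.43206818 242.66868133] [133.89554921 242.50927101]
doubler near toe outer [216.2 207.6] inner [212.9 215.8]
doubler near toe outer [354.9 207.6] inner [358.1 215.9]
[ 0.51118763 -0.01141272  0.065     ]
[ 0.51503688 -0.01005196  0.065     ]
```

Predictions agree with the picture to about 3 px (~1.3 mm). Lowering, then guarded steps.

carry_out:
  moves:
    - [2, 1, -20, 0, 0, 0, 50]
    - [2, 1, -40, 0, 0, 0, 50]
    - [2, 1, -58, 0, 0, 0, 50]
    - [2, 1, -66, 0, 0, 0, 50]
    - [2, 1, -70, 0, 0, 0, 50]

```text
time_s: 8.6
tcp_pos: [0.5512, 0.0791, 0.0342]
eef_rot: [-179.8, 54.8, 164.0]
contact_force: [-0.5, 0.8, -2.6]
gripper_width: 0.0599
```

carry_out:
  moves:
    - [0, 0, -2, 0, 0, 0, 50]
    - [0, 0, -4, 0, 0, 0, 50]
    - [0, 0, -6, 0, 0, 0, 50]
    - [0, 0, -7, 0, 0, 0, 50]
    - [0, 0, -7, 0, 0, 0, 50]

```text
time_s: 9.1
tcp_pos: [0.5514, 0.0792, 0.027]
eef_rot: [-179.9, 54.8, 164.0]
contact_force: [0.7, -0.5, -2.3]
gripper_width: 0.0595
```

carry_out:
  moves:
    - [0, 0, -1, 0, 0, 0, 50]
    - [0, 0, -2, 0, 0, 0, 50]
    - [0, 0, -2, 0, 0, 0, 50]

```text
time_s: 9.4
tcp_pos: [0.551, 0.0792, 0.0259]
eef_rot: [-179.8, 54.7, 164.1]
contact_force: [-1.9, 1.1, 3.7]
gripper_width: 0.0594
```

carry_out:
  moves:
    - [0, 0, -1, 0, 0, 0, 50]
    - [0, 0, -1, 0, 0, 0, 50]

```text
time_s: 9.6
tcp_pos: [0.5507, 0.0792, 0.0256]
eef_rot: [-179.8, 54.7, 164.1]
contact_force: [-3.1, 1.0, 9.7]
gripper_width: 0.0596
```

carry_out:
  moves:
    - [-1, 0, 0, 0, 0, 0, 50]
    - [-1, 0, 0, 0, 0, 0, 50]
    - [-1, 0, 0, 0, 0, 0, 50]

```text
time_s: 9.9
tcp_pos: [0.5501, 0.0793, 0.025]
eef_rot: [-179.8, 54.8, 164.0]
contact_force: [-1.8, 1.2, 6.4]
gripper_width: 0.0596
```

carry_out:
  moves:
    - [-1, 0, -0.5, 0, 0, 0, 50]
    - [-1, 0, -0.5, 0, 0, 0, 50]
    - [-1, 0, -0.5, 0, 0, 0, 50]

```text
time_s: 10.2
tcp_pos: [0.5497, 0.0793, 0.0246]
eef_rot: [-179.9, 54.8, 164.0]
contact_force: [0.1, 0.7, 7.1]
gripper_width: 0.0598
```

carry_out:
  moves:
    - [-1, 0, -0.5, 0, 0, 0, 50]
    - [-1, 0, -0.5, 0, 0, 0, 50]
    - [-1, 0, -0.5, 0, 0, 0, 50]

```text
time_s: 10.5
tcp_pos: [0.5498, 0.0793, 0.0245]
eef_rot: [-180.0, 54.9, 163.9]
contact_force: [1.8, 0.2, 9.7]
gripper_width: 0.0595
```

Seated on both faces: z has stopped and the lateral force has reversed. Releasing.

carry_out:
  moves:
    - [1, 0, 0.5, 0, 0, 0, 50]
    - [1, 0, 0.5, 0, 0, 0, 85]
    - [1, 0, 0.5, 0, 0, 0, 85]
    - [1, 0, 0.5, 0, 0, 0, 85]
    - [1, 0, 0.5, 0, 0, 0, 85]

```text
time_s: 11.0
tcp_pos: [0.5493, 0.0792, 0.0232]
eef_rot: [-179.8, 54.8, 164.0]
contact_force: [-0.5, 0.1, -0.2]
gripper_width: 0.0741
```

carry_out:
  moves:
    - [5, -2, 8, 0, 0, 0, 85]
    - [15, -4, 22, 0, 0, 0, 85]
    - [25, -7, 37, 0, 0, 0, 85]
    - [35, -10, 52, 0, 0, 0, 85]
    - [45, -13, 66, 0, 0, 0, 85]

```text
time_s: 11.5
tcp_pos: [0.5952, 0.0659, 0.0908]
eef_rot: [-179.9, 54.8, 164.0]
contact_force: [0.1, -0.2, -0.7]
gripper_width: 0.0745
```

```bash
python3 - <<'E'
from h import *
s,M=show()
c=cam("wrist");a=r.capture("wrist");np.savez("w6.npz",K=c[0],R=c[1],t=c[2]);cv2.imwrite("pics/w6.png",a)
E
```

```text
t11.50 tcp [595.2  65.9  90.8] ax [-0.554  0.159 -0.817] jaw [ 0.278  0.961 -0.001] F [ 0.1 -0.2 -0.7] w74.5 q [  13.    40.9   18.2  -16.4  -98.6 -117.1]
```

View pics/w6.png

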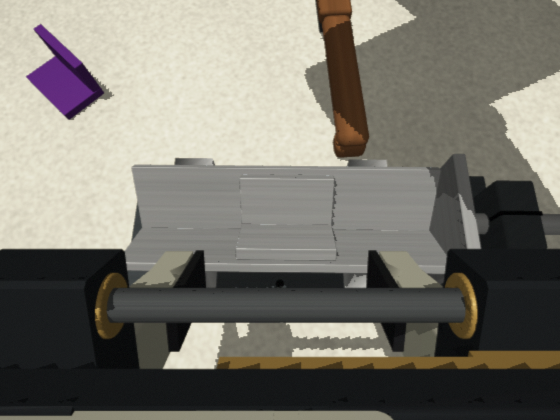

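The doubler is nested, at columns 240 to 335 and parallel to the V, with the stop plate at column ~432 and beyond. Measuring the travel left and planning the push pose: fingers shut, vertical, behind the -y end.

```bash
python3 - <<'E'
from h import *
d=np.load("w6.npz");c=(d["K"],d["R"],d["t"]); jx,jy=jig()
L=lambda n,u,v,z:print(n,"lat %.1f y %.1f"%tuple(1000*np.array([(at_z(c,(u,v),z)-JC)@jx,(at_z(c,(u,v),z)-JC)@jy])))
L("leg toe -y",134,167,.065);L("leg toe +y",432,168,.065)
L("far toe -y",128,262,.065)
zt=.0385+.0283
L("doub toe -y",240,178,zt);L("doub toe +y",333.5,178,zt)
L("doub far -y",237,256,zt);L("doub far +y",336,256,zt)
for a in(40,35):print(proj(c,JC+.1*jy-.0354*jx+[0,0,.065]),proj(c,JC-.1*jy-.0354*jx+[0,0,.065]))
R=Rgoal(JY,0,0)
for z in(.12,.054): togo(JC-.066*jy+[0,0,z]+.0317*R[:,0],R)
E
```

```text
leg toe -y lat -35.1 y -99.8
leg toe +y lat -34.5 y 95.8
far toe -y lat 27.9 y -94.9
doub toe -y lat -26.5 y -29.6
doub toe +y lat -26.5 y 30.7
doub far -y lat 24.6 y -29.2
doub far +y lat 24.5 y 30.1
[438.16318534 166.81478856] [133.79084078 166.63363908]
[438.16318534 166.81478856] [133.79084078 166.63363908]
t11.55 tcp [597.4  65.1  92.7] ax [-0.551  0.158 -0.82 ] jaw [ 0.278  0.961 -0.001] F [ 2.  -0.9  3.8] w74.6 q [  13.    40.8   18.5  -16.3  -98.7 -117.1]
shift mm [-43.9 -55.5  -4.4] rotvec [-0.169 -0.586 -0.001] deg 35.0
t11.55 tcp [597.4  65.1  92.7] ax [-0.551  0.158 -0.82 ] jaw [ 0.278  0.961 -0.001] F [ 2.  -0.9  3.8] w74.6 q [  13.    40.8   18.5  -16.3  -98.7 -117.1]
shift mm [-43.9 -55.5 -70.4] rotvec [-0.169 -0.586 -0.001] deg 35.0
```

carry_out:
  moves:
    - [-8, -11, 10, -0.034, -0.117, 0, 40]
    - [-18, -22, 10, -0.068, -0.234, 0, 0]
    - [-26, -33, 10, -0.1, -0.351, 0, 0]
    - [-35, -44, 5, -0.135, -0.468, 0, 0]
    - [-44, -55, 0, -0.169, -0.585, 0, 0]

```text
time_s: 12.05
tcp_pos: [0.5511, 0.0112, 0.0906]
eef_rot: [47.2, 89.9, 31.0]
contact_force: [0.3, 0.1, 1.0]
gripper_width: 0.0399
```

carry_out:
  moves:
    - [0, 0, -10, 0, 0, 0, 0]
    - [0, 0, -25, 0, 0, 0, 0]
    - [0, 0, -40, 0, 0, 0, 0]
    - [0, 0, -50, 0, 0, 0, 0]
    - [0, 0, -55, 0, 0, 0, 0]

```text
time_s: 12.55
tcp_pos: [0.55, 0.0111, 0.0336]
eef_rot: [-165.1, 89.6, 178.7]
contact_force: [-1.4, 0.4, 0.1]
gripper_width: 0.0023
```

```bash
python3 - <<'E'
from h import *
jx,jy=jig();R=Rgoal(JY,0,0); togo(JC-.066*jy+[0,0,.054]+.0317*R[:,0],R)
c=cam("wrist");a=r.capture("wrist");np.savez("w7.npz",K=c[0],R=c[1],t=c[2]);cv2.imwrite("pics/w7.png",a)
E
```

```text
t12.55 tcp [550.   11.1  33.6] ax [-0.007  0.    -1.   ] jaw [ 0.279  0.96  -0.002] F [-1.4  0.4  0.1] w2.3 q [  21.4   18.4  -26.4   -0.2  -45.6 -127.5]
shift mm [  3.6  -1.5 -11.3] rotvec [-0.    -0.007 -0.   ] deg 0.4
```

View pics/w7.png

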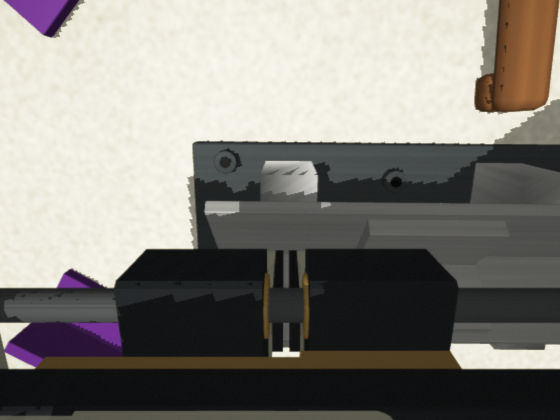

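Picture 11 shows the shut fingers at columns 268 to 303. They are only about 8 mm thick each, and sit over the V behind the doubler (left end at column 362). Centring, then lowering into the V with force checks.

carry_out:
  moves:
    - [2, -1, 0, 0, -0.007, 0, 0]
    - [4, -1, -3, 0, -0.007, 0, 0]
    - [4, -1, -6, 0, -0.007, 0, 0]
    - [4, -1, -9, 0, -0.007, 0, 0]
    - [4, -1, -11, 0, -0.007, 0, 0]

```text
time_s: 13.1
tcp_pos: [0.5543, 0.0102, 0.0233]
eef_rot: [42.1, 89.9, 25.9]
contact_force: [-0.9, 1.2, 1.0]
gripper_width: 0.0004
```

carry_out:
  moves:
    - [1.1, 3.8, 0, 0, 0, 0, 0]
    - [2.2, 7.7, 0, 0, 0, 0, 0]
    - [3.3, 11.5, 0, 0, 0, 0, 0]
    - [4.5, 15.4, 0, 0, 0, 0, 0]
    - [5, 17.3, 0, 0, 0, 0, 0]

```text
time_s: 13.6
tcp_pos: [0.5596, 0.0281, 0.0236]
eef_rot: [38.4, 89.9, 22.3]
contact_force: [-0.5, 0.5, -0.2]
gripper_width: 0.0004
```

carry_out:
  moves:
    - [0.6, 1.9, 0, 0, 0, 0, 0]
    - [1.1, 3.8, 0, 0, 0, 0, 0]
    - [1.7, 5.8, 0, 0, 0, 0, 0]
    - [2.2, 7.7, 0, 0, 0, 0, 0]
    - [2.8, 9.6, 0, 0, 0, 0, 0]

```text
time_s: 14.1
tcp_pos: [0.5621, 0.0371, 0.0235]
eef_rot: [34.6, 89.9, 18.5]
contact_force: [-0.1, -2.1, 0.3]
gripper_width: 0.0003
```

carry_out:
  moves:
    - [0.6, 1.9, 0, 0, 0, 0, 0]
    - [1.1, 3.8, 0, 0, 0, 0, 0]
    - [1.7, 5.8, 0, 0, 0, 0, 0]
    - [2.2, 7.7, 0, 0, 0, 0, 0]
    - [2.8, 9.6, 0, 0, 0, 0, 0]

```text
time_s: 14.6
tcp_pos: [0.5651, 0.0469, 0.0235]
eef_rot: [37.8, 89.9, 21.6]
contact_force: [0.2, -3.8, 0.1]
gripper_width: 0.0007
```

carry_out:
  moves:
    - [0.6, 1.9, 0, 0, 0, 0, 0]
    - [1.1, 3.8, 0, 0, 0, 0, 0]
    - [1.7, 5.8, 0, 0, 0, 0, 0]
    - [2.2, 7.7, 0, 0, 0, 0, 0]
    - [2.8, 9.6, 0, 0, 0, 0, 0]

```text
time_s: 15.1
tcp_pos: [0.5679, 0.0565, 0.0235]
eef_rot: [38.1, 89.9, 21.9]
contact_force: [0.5, -2.1, 1.0]
gripper_width: 0.0004
```

carry_out:
  moves:
    - [0.6, 1.9, 0, 0, 0, 0, 0]
    - [1.1, 3.8, 0, 0, 0, 0, 0]
    - [1.7, 5.8, 0, 0, 0, 0, 0]
    - [2.2, 7.7, 0, 0, 0, 0, 0]
    - [2.8, 9.6, 0, 0, 0, 0, 0]

```text
time_s: 15.6
tcp_pos: [0.5707, 0.0661, 0.0235]
eef_rot: [37.5, 89.9, 21.3]
contact_force: [1.1, -3.3, 0.4]
gripper_width: -0.0
```

carry_out:
  moves:
    - [0.6, 1.9, 0, 0, 0, 0, 0]
    - [1.1, 3.8, 0, 0, 0, 0, 0]
    - [1.7, 5.8, 0, 0, 0, 0, 0]
    - [2.2, 7.7, 0, 0, 0, 0, 0]
    - [2.8, 9.6, 0, 0, 0, 0, 0]

```text
time_s: 16.1
tcp_pos: [0.5735, 0.0757, 0.0235]
eef_rot: [36.6, 89.9, 20.4]
contact_force: [2.2, -3.3, 0.2]
gripper_width: 0.0006
```

carry_out:
  moves:
    - [0.6, 1.9, 0, 0, 0, 0, 0]
    - [1.1, 3.8, 0, 0, 0, 0, 0]
    - [1.7, 5.8, 0, 0, 0, 0, 0]
    - [2.2, 7.7, 0, 0, 0, 0, 0]
    - [2.8, 9.6, 0, 0, 0, 0, 0]

```text
time_s: 16.6
tcp_pos: [0.5762, 0.0853, 0.0235]
eef_rot: [38.5, 89.9, 22.3]
contact_force: [1.5, -3.5, 0.7]
gripper_width: 0.0004
```

carry_out:
  moves:
    - [0.6, 1.9, 0, 0, 0, 0, 0]
    - [1.1, 3.8, 0, 0, 0, 0, 0]
    - [1.7, 5.8, 0, 0, 0, 0, 0]
    - [2.2, 7.7, 0, 0, 0, 0, 0]
    - [2.2, 7.7, 0, 0, 0, 0, 0]

```text
time_s: 17.1
tcp_pos: [0.5784, 0.0932, 0.0234]
eef_rot: [46.7, 89.9, 30.5]
contact_force: [1.3, -1.2, 0.0]
gripper_width: 0.0003
```

```bash
cat > pk.py <<'E'
from h import *
s,M=show(); jx,jy=jig(); print("tcp y %.2f lat %.2f  Fy' %.2f"%(1000*(s["tcp_pos"]-JC)@jy,1000*(s["tcp_pos"]-JC)@jx,s["contact_force"]@jy))
E
python3 - <<'E'
import pk
from h import *
a=r.capture("wrist"); t=r.capture("top"); c=cam("wrist"); np.savez("w8.npz",K=c[0],R=c[1],t=c[2])
b=np.hstack([a[130:280,230:560],]); cv2.imwrite("pics/w8.png",cv2.resize(b,None,fx=2.4,fy=2.4,interpolation=cv2.INTER_CUBIC))
jx,jy=jig()
for y in(.04,.1): print(y,proj(c,JC+y*jy-.028*jx+[0,0,.0668]),proj(c,JC+y*jy-.0354*jx+[0,0,.065]))
E
```

```text
t17.10 tcp [578.4  93.2  23.4] ax [ 0.001  0.001 -1.   ] jaw [0.278 0.961 0.001] F [ 1.3 -1.2  0. ] w0.3 q [  28.3   21.7  -22.8   -0.   -45.3 -134.4]
tcp y 21.21 lat 0.47  Fy' -0.77
0.04 [331.64638346 220.47251726] [331.73186552 201.76368784]
0.1 [478.91516911 220.44680367] [479.27897814 201.74906466]
```

carry_out:
  moves:
    - [0.3, 1, 0, 0, 0, 0, 0]
    - [0.6, 2, 0, 0, 0, 0, 0]
    - [0.9, 3, 0, 0, 0, 0, 0]
    - [1.2, 4, 0, 0, 0, 0, 0]
    - [1.4, 5, 0, 0, 0, 0, 0]

```text
time_s: 17.7
tcp_pos: [0.5792, 0.0971, 0.0233]
eef_rot: [-77.0, 90.0, -93.2]
contact_force: [-0.1, -8.4, 1.7]
gripper_width: 0.0
```

carry_out:
  moves:
    - [0.1, 0.4, 0, 0, 0, 0, 0]
    - [0.2, 0.8, 0, 0, 0, 0, 0]

```text
time_s: 17.9
tcp_pos: [0.5792, 0.0972, 0.0233]
eef_rot: [-94.0, 89.9, -110.2]
contact_force: [0.5, -10.0, 1.3]
gripper_width: 0.0007
```

Force rose to 10 N with the TCP stalled. Backing off to look whether it is butted.

carry_out:
  moves:
    - [-0.6, -2, 0, 0, 0, 0, 0]
    - [-2, -7, 0, 0, 0, 0, 0]
    - [-3, -10, 0, 0, 0, 0, 0]

```text
time_s: 18.2
tcp_pos: [0.577, 0.0888, 0.0235]
eef_rot: [51.3, 89.9, 35.1]
contact_force: [0.3, 0.6, -0.7]
gripper_width: 0.0008
```

```bash
python3 - <<'E'
import pk
from h import *
c=cam("wrist"); a=r.capture("wrist"); np.savez("w9.npz",K=c[0],R=c[1],t=c[2]); cv2.imwrite("pics/w9full.png",a)
sc=r.capture("scene"); cs=cam("scene"); jx,jy=jig()
u=proj(cs,JC+.07*jy+[0,0,.06]); print(u)
x0,y0=int(u[0])-55,int(u[1])-45
A=cv2.resize(a[130:260,290:560],None,fx=2.96,fy=2.3,interpolation=cv2.INTER_CUBIC)
B=cv2.resize(sc[y0:y0+75,x0:x0+200],(800,300),interpolation=cv2.INTER_CUBIC)
cv2.imwrite("pics/w9.png",np.vstack([A[:, :799],B[:,:799]])); print(x0,y0,A.shape)
E
```

```text
t18.20 tcp [577.   88.8  23.5] ax [ 0.002  0.001 -1.   ] jaw [0.278 0.96  0.001] F [ 0.3  0.6 -0.7] w0.8 q [  27.9   21.6  -23.1   -0.   -45.2 -134.1]
tcp y 16.55 lat 0.39  Fy' 0.64
[363.42262163 260.00056096]
308 215 (299, 799, 3)
```

View pics/w9.png

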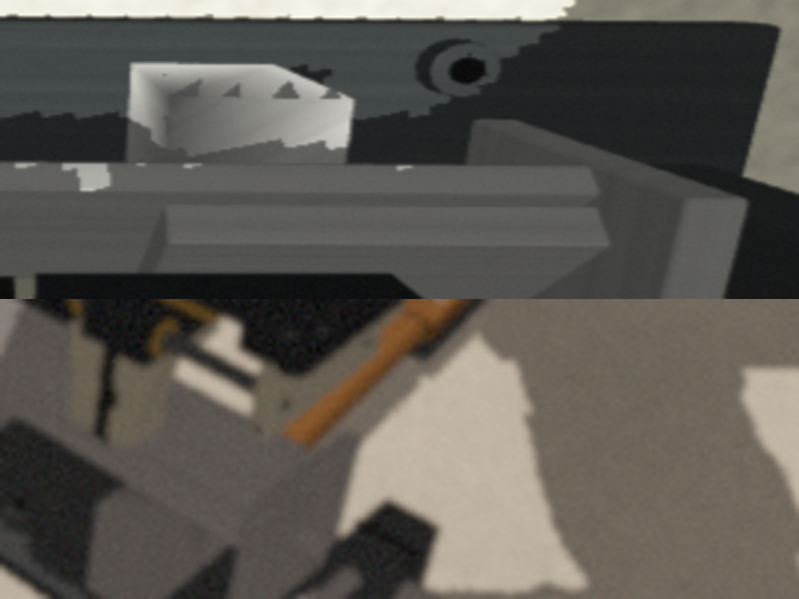

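The doubler's toe edge runs from crop x=165 to 600 (row 207). Its end is in line with the leg's end at the stop plate (x≈590, row 168), with no visible gap. Checking the numbers.

```bash
python3 - <<'E'
from h import *
d=np.load("w9.npz");c=(d["K"],d["R"],d["t"]); jx,jy=jig()
def L(n,x,y,z):
    u,v=290+(x+.5)/2.96-.5,130+(y+.5)/2.3-.5; p=at_z(c,(u,v),z)-JC; print(n,"lat %.1f y %.1f"%(1000*p@jx,1000*p@jy))
L("doub outer toe -y",165,207,.0668);L("doub outer toe +y",598,207,.0668)
L("doub inner toe +y",608,245,.0385+.0283+.0057-.0113)
L("leg outer toe +y",587,168,.065);L("leg inner toe +y",599,192,.065-.0042+.0042)
L("stop plate near edge top-front",472,122,.085)
E
```

```text
doub outer toe -y lat -28.2 y 41.1
doub outer toe +y lat -28.2 y 100.7
doub inner toe +y lat -19.0 y 106.6
leg outer toe +y lat -34.8 y 99.2
leg inner toe +y lat -30.4 y 101.5
stop plate near edge top-front lat -47.3 y 73.4
```

Butted: the ends agree within about 1.5 mm, and the TCP stalled against a hard contact at under 12 N. Retracting clear.

carry_out:
  moves:
    - [-1, -4, 10, 0, 0, 0, 0]
    - [-1, -4, 35, 0, 0, 0, 0]
    - [-1, -4, 70, 0, 0, 0, 0]
    - [-1, -4, 110, 0, 0, 0, 0]
    - [-1, -4, 130, 0, 0, 0, 0]

```text
time_s: 18.8
tcp_pos: [0.5775, 0.085, 0.1581]
eef_rot: [34.5, 89.6, 18.3]
contact_force: [1.1, 0.3, 0.1]
gripper_width: 0.0
```

carry_out:
  moves:
    - [-10, -40, 20, 0, 0, 0, 0]
    - [-20, -80, 20, 0, 0, 0, 0]
    - [-30, -120, 20, 0, 0, 0, 0]
    - [-40, -160, 20, 0, 0, 0, 0]
    - [-40, -170, 20, 0, 0, 0, 0]

```text
time_s: 19.3
tcp_pos: [0.5346, -0.0882, 0.1747]
eef_rot: [33.2, 89.9, 16.9]
contact_force: [0.1, 0.2, 0.5]
gripper_width: 0.0002
```

```bash
python3 - <<'E'
from h import *
show(); b=r.capture("scene"); a=cv2.imread("pics/scene0.png")
d=cv2.absdiff(a,b).max(2)
# bystander patches in scene picture: mean change before/after
for n,(u,v,w,h) in dict(flat=(145,213,28,24),mag=(140,248,70,36),tube=(175,165,40,32),brush=(380,192,62,60),stop=(360,250,40,45),rod=(380,265,60,45)).items(): print(n,"med %.0f p95 %.0f"%(np.median(d[v:v+h,u:u+w]),np.percentile(d[v:v+h,u:u+w],95)))
t=r.capture("top"); cv2.imwrite("pics/end_top.png",t)
t0=cv2.imread("pics/top0.png")
for n,(u,v,w,h) in dict(stop=(120,140,65,60),leg=(180,165,105,90),brush=(130,220,65,130),mag=(290,130,60,45),flat=(355,175,40,40),tube=(365,245,45,32)).items():
    A,B=[cv2.cvtColor(i[v:v+h,u:u+w],cv2.COLOR_BGR2GRAY).astype(np.float32) for i in(t0,t)]
    print(n,"shift px",np.round(cv2.phaseCorrelate(A,B,cv2.createHanningWindow((w,h),cv2.CV_32F)),2))
E
```

```text
t19.30 tcp [534.6 -88.2 174.7] ax [ 0.002  0.001 -1.   ] jaw [0.281 0.96  0.001] F [0.1 0.2 0.5] w0.2 q [  11.4    8.8  -18.1   -0.   -63.  -117.6]
flat med 4 p95 7
mag med 4 p95 8
tube med 5 p95 82
brush med 56 p95 79
stop med 6 p95 59
rod med 8 p95 75Traceback (most recent call last):
  File "<stdin>", line 10, in <module>
    return _wrapfunc(a, 'round', decimals=decimals, out=out)
    return _wrapit(obj, method, *args, **kwds)
    conv = _array_converter(obj)
ValueError: setting an array element with a sequence. The requested array has an inhomogeneous shape after 1 dimensions. The detected shape was (2,) + inhomogeneous part.
```

```bash
python3 - <<'E'
from h import *
t=cv2.imread("pics/end_top.png"); t0=cv2.imread("pics/top0.png")
for n,(u,v,w,h) in dict(stopPlateRod=(125,145,60,62),brush=(130,222,62,125),mag=(292,130,58,45),flat=(355,175,40,40)).items():
    g=lambda i:cv2.resize(cv2.cvtColor(i,cv2.COLOR_BGR2GRAY),None,fx=4,fy=4,interpolation=cv2.INTER_CUBIC)
    T=g(t0[v:v+h,u:u+w]); S=g(t[v-5:v+h+5,u-5:u+w+5]); _,m,_,l=cv2.minMaxLoc(cv2.matchTemplate(S,T,cv2.TM_CCOEFF_NORMED))
    print(n,"corr %.2f shift px"%m,(np.array(l)-20)/4)
E
```

```text
stopPlateRod corr 0.14 shift px [-5.  5.]
brush corr 0.07 shift px [0. 0.]
mag corr 0.12 shift px [2.75 5.  ]
flat corr 0.25 shift px [0.   0.25]
```

The arm hides the top view, so I'll move it aside for the final check.

carry_out:
  moves:
    - [-10, -45, 10, 0, 0, 0, 0]
    - [-20, -90, 20, 0, 0, 0, 0]
    - [-30, -135, 30, 0, 0, 0, 0]
    - [-45, -180, 40, 0, 0, 0, 0]
    - [-60, -225, 40, 0, 0, 0, 0]

```text
time_s: 19.9
tcp_pos: [0.4769, -0.3115, 0.2156]
eef_rot: [6.4, 89.8, -9.7]
contact_force: [1.7, 0.2, 0.1]
gripper_width: 0.0004
```

carry_out:
  moves:
    - [-30, -35, 0, 0, 0, 0, 0]
    - [-60, -70, 0, 0, 0, 0, 0]
    - [-100, -105, 0, 0, 0, 0, 0]
    - [-135, -140, 0, 0, 0, 0, 0]
    - [-170, -175, 0, 0, 0, 0, 0]

```text
time_s: 20.4
tcp_pos: [0.3071, -0.4845, 0.2142]
eef_rot: [12.6, 89.9, -3.5]
contact_force: [1.7, -0.1, -1.0]
gripper_width: 0.0004
```

```bash
python3 - <<'E'
from h import *
show(); t=r.capture("top"); t0=cv2.imread("pics/top0.png"); cv2.imwrite("pics/end_top2.png",t)
for n,(u,v,w,h) in dict(stopPlateRod=(125,145,60,62),plate=(160,160,22,45),legend=(240,190,42,55),brush=(130,222,62,125),mag=(292,130,58,45),flat=(355,175,40,40),tube=(365,245,42,30)).items():
    g=lambda i:cv2.resize(cv2.cvtColor(i,cv2.COLOR_BGR2GRAY),None,fx=4,fy=4,interpolation=cv2.INTER_CUBIC)
    T=g(t0[v:v+h,u:u+w]); S=g(t[v-5:v+h+5,u-5:u+w+5]); _,m,_,l=cv2.minMaxLoc(cv2.matchTemplate(S,T,cv2.TM_CCOEFF_NORMED))
    print(n,"corr %.2f shift px"%m,(np.array(l)-20)/4)
E
```

```text
t20.40 tcp [ 307.1 -484.5  214.2] ax [ 0.002 -0.    -1.   ] jaw [0.277 0.961 0.   ] F [ 1.7 -0.1 -1. ] w0.4 q [-38.2  10.3 -10.8  -0.1 -68.7 -67.9]
stopPlateRod corr 0.99 shift px [0. 0.]
plate corr 0.96 shift px [0. 0.]
legend corr 1.00 shift px [0. 0.]
brush corr 0.78 shift px [0. 0.]
mag corr 1.00 shift px [0. 0.]
flat corr 0.99 shift px [0. 0.]
tube corr 0.50 shift px [ 5.  -0.5]
```

```bash
python3 -c "
from plant import r
print(r.close_job())"
```

```text
the job is handed in; nothing more can be done
None
```

The doubler is nested in the leg's V with its end against the length stop, and I handed the job in at about 20 s of the 45 s allowed. I gripped it end to end, tilted it 45° and lowered it until both faces touched at about 10 N. Then I let go and slid it about 70 mm with shut fingers at 2–4 N until it stalled at 10 N, below the 12 N at which the stop gives way.

**Last checks**
- **Stop, leg, brush, magsquare and flat:** comparing the top view before and after showed 0 px shift for each. The brush match was weaker (0.78), probably from shadow.
- **Doubler:** its end measures y ≈ 100.7 mm against the stop face at about 100 mm. That reading is good to about 1.5 mm; the force stall is the firmer evidence that it is butted.
- **Robot:** it was clear of everything when I handed in.

**What failed or disagreed**
- **First grasp:** it closed on nothing. Both the wrist and scene images show the real fingertips about 32 mm behind the reported TCP. With that offset applied the second grasp held, and the first attempt left the doubler where it was.
- **Approach tilt:** my first 30° tilt hit joint 3's limit, so I picked at 10° instead.
- **Tube:** the final match failed (0.50), probably because of the arm or its shadow. The arm passed it well above, with the fingertips over 20 cm up, but its position isn't confirmed by image.

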